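# Show the failed bulb holder and its spare, then log it

## Task

For the bench camera's repair record, point from straight above at the black bulb holder fitted on the back of the instrument cluster and stay there for two seconds, fingertips a couple of centimetres over it; then point in the same way for two seconds at the black spare in the light blue tray. Then press the green button on the grey box all the way down to log the pair, let it spring back and draw clear. Do not point closely at any holder of another colour, do not touch the cluster, its holders, the tray or the spares, leave the red button alone and leave everything else where it is.

Things in the scene. Friction and masses are not known exactly. Their poses are not given: they have to be found in the camera images.
- cluster: car instrument cluster lying face down and fixed: white housing 150 x 360 mm with yellow-green circuit foil upwards. Origin under its middle at bench height; x across it, y along its length. The foil is 54 mm above the bench; the white round motor housing on it rises to 68 mm
- fitted_black: the one black bulb holder fitted on the cluster's foil; fixed; round base 29 mm across with a raised key, 16 mm tall; origin at the centre of its underside, z up, so its top is 16 mm above the origin
- fitted_tan_a: a tan bulb holder fitted on the foil, same shape and size as the black one; holders sit at least 60 mm apart, and which sits where varies
- fitted_tan_b: a tan bulb holder fitted on the foil, same shape and size as the black one; holders sit at least 60 mm apart, and which sits where varies
- fitted_tan_c: a tan bulb holder fitted on the foil, same shape and size as the black one; holders sit at least 60 mm apart, and which sits where varies
- fitted_tan_d: a tan bulb holder fitted on the foil, same shape and size as the black one; holders sit at least 60 mm apart, and which sits where varies
- fitted_white: a white bulb holder fitted on the foil, same shape and size as the black one; holders sit at least 60 mm apart, and which sits where varies
- spares_tray: light blue open tray, fixed, 75 x 190 mm, walls 26 mm high and 4 mm thick, floor about 4 mm thick, three cells side by side along its y; origin under its middle at bench height
- spare_black: loose black spare bulb holder standing in one cell of the light blue tray, 15 g; round base 29 mm across with a raised key, 16 mm tall; origin at the centre of its underside, z up, so its top is 16 mm above the origin
- spare_tan: loose tan spare bulb holder in another cell of the tray, same shape
- spare_white: loose white spare bulb holder in another cell of the tray, same shape
- green_button_top (a point): centre of the top face of the green push button (cap 28 mm across) on the grey fixed box (60 x 120 x 30 mm) at the robot's right; z up. It goes straight down 6 mm, taking about 5 N when fully down, and springs back
- green_button (a joint): travel of the green button, m: 0 out, 0.006 fully pressed
- red_button (a joint): travel of the red button on the same box, 56 mm from the green one on the box's right half (-y): 0 out, 0.006 pressed
- screwdriver: loose orange-handled screwdriver, 190 mm, lying on the bench between robot and cluster
- mug: loose blue mug, 80 mm across, 90 mm tall, origin under its centre, left of the cluster
- cleaner: loose amber bottle, 54 mm across, 140 mm tall, origin under its centre, left of the cluster
- gauge_motor: loose ivory gauge motor, disc 52 mm across, 16 mm thick with a shaft to 28 mm, beyond the cluster
- bezel: loose black ring 90 mm across, 12 mm thick, beyond the cluster
There are look-alikes about, which are no part of the job. Leave any pink or yellow look-alike of the part that bears green_button_top alone.

How it is judged:
On the way, in this order (a step that is already met when the one before it is completed fails the run):
1. points at the black fitted holder from close above and stays (horizontal distance between the grasp point and fitted_black below 0.022 m and z of the grasp point in the frame of fitted_black below 0.085 m), for 1.7 s.
2. then points at the black spare in the tray and stays (horizontal distance between the grasp point and spare_black below 0.022 m and z of the grasp point in the frame of spare_black below 0.085 m), for 1.7 s.
3. then presses the green button down (value of joint green_button above 0.0045 m), for 0.05 s.
At the end, for the whole second after the job is handed in: both buttons are out (under 1.5 mm of travel), the spares are within 8 mm and all other loose things within 15 mm of where they began. Pointing counts with the grasp point within 22 mm sideways of the holder's centre and less than 85 mm above its underside, for 1.7 s (value of joint each of green_button, red_button below 0.0015 m and distance of each of spare_black, spare_tan, spare_white from where it was at the start of the episode below 0.008 m and distance of each of screwdriver, mug, cleaner, gauge_motor, bezel from where it was at the start of the episode below 0.015 m); the robot touches nothing.
It fails at once if the cluster or a fitted holder is touched (contact force between any of cluster, fitted_black, fitted_tan_a, fitted_tan_b, fitted_tan_c, fitted_tan_d, fitted_white and the fingers above 0.4 N or contact force between any of cluster, fitted_black, fitted_tan_a, fitted_tan_b, fitted_tan_c, fitted_tan_d, fitted_white and the arm above 0.4 N).
It fails at once if a spare or the tray is touched, or a spare is shifted or lifted (contact force between any of spares_tray, spare_black, spare_tan, spare_white and the fingers above 0.4 N or contact force between any of spares_tray, spare_black, spare_tan, spare_white and the arm above 0.4 N or distance of any of spare_black, spare_tan, spare_white from where it was at the start of the episode above 0.008 m).
It fails at once if a holder of another colour is pointed at: the grasp point comes straight over it (within 13 mm sideways) and less than 75 mm above its underside ((horizontal distance between the grasp point and fitted_tan_a below 0.013 m and z of the grasp point in the frame of fitted_tan_a below 0.075 m) or (horizontal distance between the grasp point and fitted_tan_b below 0.013 m and z of the grasp point in the frame of fitted_tan_b below 0.075 m) or (horizontal distance between the grasp point and fitted_tan_c below 0.013 m and z of the grasp point in the frame of fitted_tan_c below 0.075 m) or (horizontal distance between the grasp point and fitted_tan_d below 0.013 m and z of the grasp point in the frame of fitted_tan_d below 0.075 m) or (horizontal distance between the grasp point and fitted_white below 0.013 m and z of the grasp point in the frame of fitted_white below 0.075 m) or (horizontal distance between the grasp point and spare_tan below 0.013 m and z of the grasp point in the frame of spare_tan below 0.075 m) or (horizontal distance between the grasp point and spare_white below 0.013 m and z of the grasp point in the frame of spare_white below 0.075 m)).
It fails at once if the red button is pressed (value of joint red_button above 0.002 m).
It fails at once if a bystander is disturbed (distance of any of screwdriver, mug, cleaner, gauge_motor, bezel from where it was at the start of the episode above 0.015 m).
It also fails if it takes over 54 s, if anything falls off the work surface, if the arm or the gripper's body presses on something with over 40 N, if the wrist force passes 120 N, or if a joint passes its speed limit or range.

## Robot

A 6-joint arm with a two-finger parallel gripper is mounted at the origin on the work surface. World frame = base frame: x ahead of the robot, y to its left, z up, the work surface at z = 0. Lengths are in m, angles in rad, forces in N, time in s.
With the tool pointing down it reaches from about 0.25 to 0.775 m from the base axis. Payload 4 kg.
Tool frame: the origin (TCP) lies on the centre line of the jaws, within the pads' length; the fingertips stand 19 mm ahead of it and the grasp point (between the pads) is the TCP; x points along the fingers, z is the direction in which the jaws open and shut, and the axes are right-handed (so a half turn about x gives the same grasp; the last joint's range is limited). The gripper opens to 85 mm and grips with 20 to 120 N. Pads are 22 mm wide; open, the fingers measure 114 mm over their backs; the gripper's body (76 mm by 85 mm) begins 54 mm behind the grasp point. The pads swing forward as they close: fully open they stand 13 mm farther back than shut.
Start: joints at [1.227, 0.087, 1.371, -0, 1.684, -0.103], TCP at [0.131, 0.534, 0.25] pointing down, gripper open.
Joint ranges: [-3.1, 3.1], [-0.76, 2.03], [0.27, 2.55], [-1.08, 4.22], [0.17, 2.65], [-2.57, 2.57]. Speed limits (rad/s): [2.79, 2.79, 3.14, 3.14, 3.14, 3.14].

## Interface

Orientations are given as a unit quaternion [x, y, z, w].
In Python, from cell import readout, vision, finish_job gives the robot as it stands. The module is installed in compiled form; this text tells all that it offers.
- The arm moves only by the tool play_rows, never from a script. Its argument "increments" is a list of rows, each a list of 3 entries, a list of its own where there are three numbers: the finger opening in mm, from 0 to 85.4, then the shift along the world's x, y, z in units of 60 mm (1.0 is 60 mm), then the turn, a rotation vector about the world's x, y, z in units of 6 degrees (1.0 is 6 degrees). A call has 1 to 20 rows; each row shifts and turns the pose as measured when the row begins; what a row does not reach is not made up. A row lasts 1/8 s, in which the tool goes at most 62.5 mm and 10.7 degrees, less where a joint would pass 70% of its speed; a pose out of reach is approached as far as the arm can. A call is refused whole if a number of a shift passes 1 or a number of a turn 1, either way. A call with a gripper value outside its range is refused whole. The fingers move at their own pace and stop on an object; "squeeze" is the grip in N (left out, the last holds). Time passes only in rows, so rows that do not move let the fingers close. It gives the time, the measured TCP pose, the force and the opening at its end, in the units of the state.
- readout.sense(): the state, without advancing time (a new reading comes with each control period).
- vision.snapshot(name): name is "side" or "top" or "wrist"; returns the picture (480x640x3 uint8, blue, green, red); there is no depth.
- vision.camera_info(name): a dict with "fx", "fy", "cx", "cy" (pixels), "pose" (4x4, takes a point from camera to world coordinates). Camera axes: x right, y down, z forward; pixel columns grow to the right and rows downward; lengths in m; the calibration is good to about 2 mm. A picture is of the moment at which its call begins: read the wrist's pose just before it. camera_info takes no time and is no camera call; for the wrist camera it gives the pose at the moment of the call.
- finish_job(): hands the job in, once; it reports no verdict.
The state is a dict: "time_s": time; "qpos": joint angles; "joint_velocities": joint speeds; "joint_efforts": joint torques, N m; "ee_pos": TCP position; "eef_rot": TCP orientation; "force": force on the tool from outside, world axes, zero at the start; "ft_torque": the same for the moment, N m; "finger_gap": finger opening in m.
Only numpy, scipy, OpenCV 4.12 (cv2) and the standard library are available. Lean on these libraries where they do the work, as an engineer would, in place of code of your own. Each camera call takes 0.05 s, during which the arm holds its last target.

## Working session

There is one attempt and no reset: what is moved stays moved. The work goes in short steps, Python scripts to look and compute and a tool call to move; the robot and the scene stay as the last step left them, time stands still between calls to the robot, and variables do not carry over. Pictures are saved under pics/ and viewed, and the job is handed in when it is done.

Besides the shell and the picture viewer there is one more tool, called in YAML: its name, and indented under it one key for each argument. play_rows: Moves the arm, as the interface text tells. Its arguments: {"type":"object","properties":{"increments":{"type":"array"},"squeeze":{"type":"number"}},"required":["increments"]}

```bash
mkdir -p pics; python3 - <<'E'
from cell import readout, vision
import cv2
s=readout.sense(); print(s['time_s'],s['ee_pos'],s['eef_rot'],s['finger_gap'])
for n in ['top','side','wrist']:
    i=vision.camera_info(n); print(n,i)
    cv2.imwrite(f'pics/{n}0.png',vision.snapshot(n))
E
```

```text
0.0 [0.13100443 0.53368993 0.24911917] [-0.43676031  0.55710598  0.43590109  0.55575498] 0.0853785451093688
top {'fx': 448.2489014969415, 'fy': 448.2489014969415, 'cx': 315.91149398649594, 'cy': 248.5094888109776, 'pose': array([[ 8.19330197e-03, -9.89819505e-01,  1.42092284e-01,
         3.70475581e-01],
       [-9.99760301e-01, -5.22340280e-03,  2.12616194e-02,
        -1.05464821e-03],
       [-2.03029604e-02, -1.42232428e-01, -9.89625043e-01,
         1.19115943e+00],
       [ 0.00000000e+00,  0.00000000e+00,  0.00000000e+00,
         1.00000000e+00]])}
side {'fx': 446.93497502158993, 'fy': 446.93497502158993, 'cx': 315.6385513646587, 'cy': 240.0686505340004, 'pose': array([[-9.97100770e-01, -4.84821057e-02,  5.86475870e-02,
         4.78152571e-01],
       [-7.60916657e-02,  6.38690853e-01, -7.65691878e-01,
         7.87461119e-01],
       [-3.35322873e-04, -7.67934554e-01, -6.40528226e-01,
         7.20464009e-01],
       [ 0.00000000e+00,  0.00000000e+00,  0.00000000e+00,
         1.00000000e+00]])}
wrist {'fx': 361.5102492020713, 'fy': 361.5102492020713, 'cx': 312.43596950454, 'cy': 242.93925006020746, 'pose': array([[ 0.23749885,  0.9331936 ,  0.26971095,  0.06130577],
       [ 0.97138496, -0.22748647, -0.0682727 ,  0.55171938],
       [-0.00235606,  0.27820785, -0.96051801,  0.37166351],
       [ 0.        ,  0.        ,  0.        ,  1.        ]])}
```

View pics/top0.png

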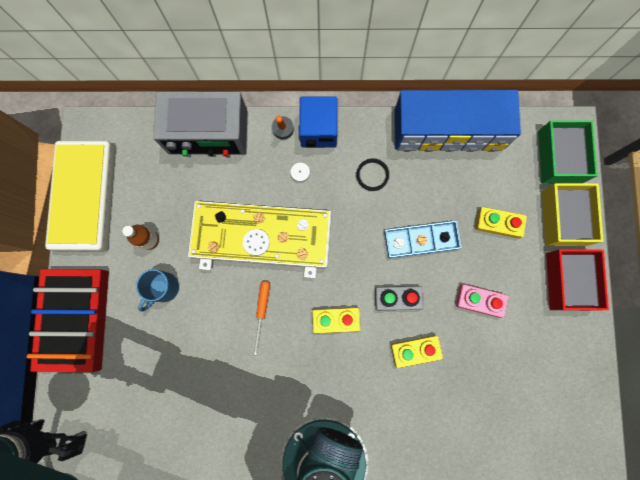

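View pics/side0.png

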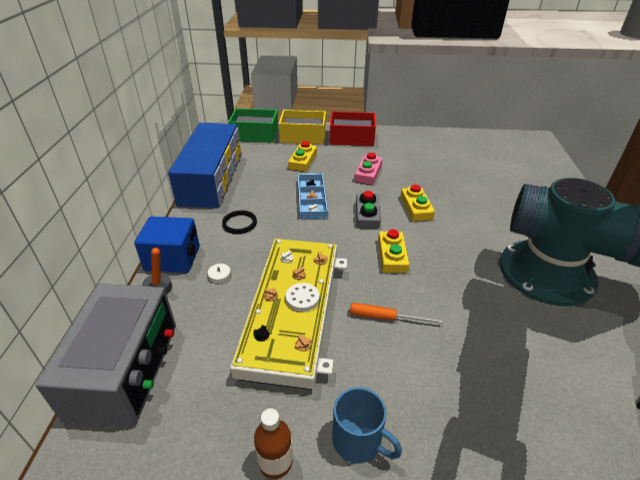

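The top view shows the black fitted holder at about (221,216), the black spare at (445,237) and the grey box's green button at (388,298). I'll zoom in and triangulate these against the side view.

```bash
cat > h.py <<'E'
import numpy as np, cv2
from cell import readout, vision
def px2z(n,u,v,z,i=None):
    i=i or vision.camera_info(n); P=i['pose']
    d=P[:3,:3]@np.array([(u-i['cx'])/i['fx'],(v-i['cy'])/i['fy'],1]); o=P[:3,3]
    return o+d*(z-o[2])/d[2]
def proj(n,p,i=None):
    i=i or vision.camera_info(n); P=i['pose']
    c=P[:3,:3].T@(np.array(p)-P[:3,3]); return np.array([i['cx']+i['fx']*c[0]/c[2],i['cy']+i['fy']*c[1]/c[2]])
E
python3 - <<'E'
import cv2
t=cv2.imread('pics/top0.png'); s=cv2.imread('pics/side0.png')
a=[t[190:280,185:335],t[210:320,370:490]]
b=[s[235:385,225:350],s[165:235,285:390]]
cv2.imwrite('pics/za.png',cv2.resize(a[0],None,fx=5,fy=5,interpolation=cv2.INTER_CUBIC))
cv2.imwrite('pics/zb.png',cv2.resize(a[1],None,fx=5,fy=5,interpolation=cv2.INTER_CUBIC))
cv2.imwrite('pics/zc.png',cv2.resize(b[0],None,fx=4,fy=4,interpolation=cv2.INTER_CUBIC))
cv2.imwrite('pics/zd.png',cv2.resize(b[1],None,fx=6,fy=6,interpolation=cv2.INTER_CUBIC))
E
```

```text
(no output)
```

View pics/za.png

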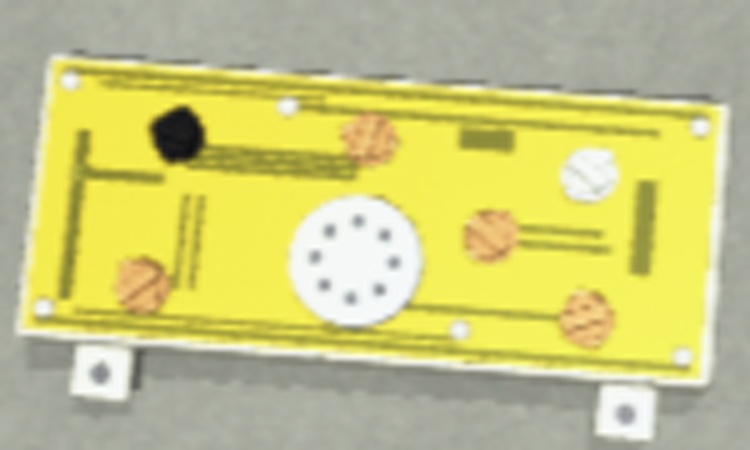

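View pics/zb.png

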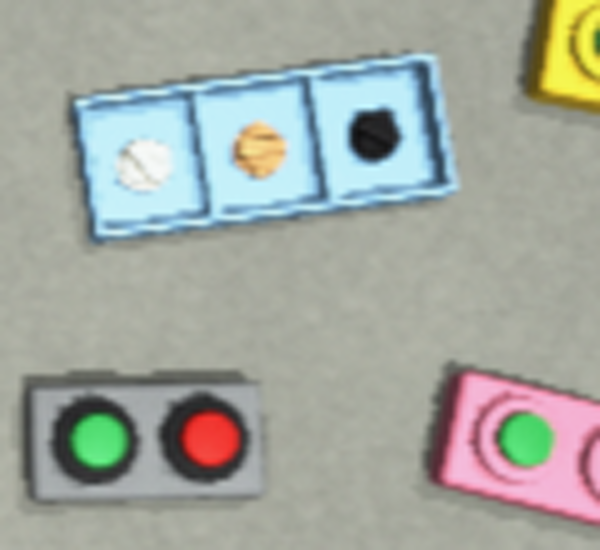

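View pics/zc.png

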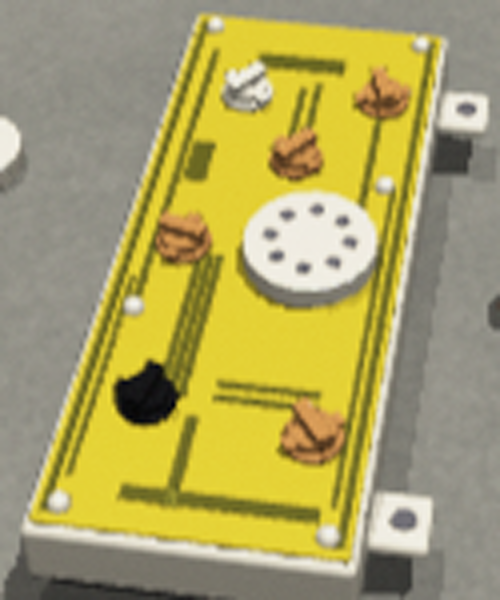

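View pics/zd.png

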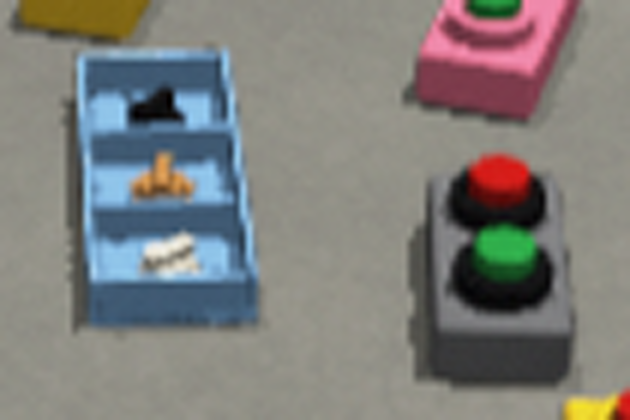

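```bash
python3 - <<'E'
from h import *
print('fit top',px2z('top',220.5,217,.062),'side',px2z('side',225+146/4,235+396/4,.062))
print('spare top',px2z('top',444.6,237,.012),'side',px2z('side',285+155/6,165+110/6,.010))
for z in(.035,.04,.045,.05):print('green',z,px2z('top',389.8,298,z),px2z('side',285+506/6,165+240/6,z))
print('red',px2z('top',412.2,297.8,.045))
for n,u,v in [('tana',259,218),('tand',213.3,247),('tanc',283,237),('white',303,225),('tanb',302.5,254)]:print(n,px2z('top',u,v,.062)[:2])
print('spt',px2z('top',422,240,.012)[:2],'spw',px2z('top',398.8,243,.012)[:2])
for n,u,v in [('tl',77,97),('tr',433,57),('br',455,190),('bl',97,240)]:print(n,px2z('top',370+u/5,210+v/5,.026)[:2])
for n,u,v in [('tl',30,375),('tr',260,380),('br',260,497),('bl',35,500)]:print('box',n,px2z('top',370+u/5,210+v/5,.030)[:2])
E
```

```text
fit top [0.61351885 0.27035847 0.062     ] side [0.61712355 0.27650832 0.062     ]
spare top [ 0.57242281 -0.31686035  0.012     ] side [ 0.57695905 -0.319303    0.01      ]
green 0.035 [ 0.40962837 -0.16624001  0.035     ] [ 0.4104227  -0.18696584  0.035     ]
green 0.04 [ 0.40945905 -0.16552563  0.04      ] [ 0.41091675 -0.17985805  0.04      ]
green 0.045 [ 0.40928973 -0.16481126  0.045     ] [ 0.41141079 -0.17275026  0.045     ]
green 0.05 [ 0.40912041 -0.16409689  0.05      ] [ 0.41190484 -0.16564247  0.05      ]
red [ 0.41021933 -0.22137079  0.045     ]
tana [0.61126818 0.17056726]
tand [0.53511859 0.2858414 ]
tanc [0.56190953 0.10767751]
white [0.59337826 0.05684579]
tanb [0.51831969 0.05719518]
spt [ 0.56406969 -0.25699201] spw [ 0.55570738 -0.1955291 ]
tl [ 0.58959472 -0.15869951]
tr [ 0.61182402 -0.34587185]
br [ 0.54111318 -0.35472344]
bl [ 0.51376091 -0.16806135]
box tl [ 0.44289448 -0.13196443]
box tr [ 0.44114394 -0.25004807]
box br [ 0.38144115 -0.24853671]
box bl [ 0.37899698 -0.13382596]
```

The two views agree to within a few mm: fitted black ≈ (0.615,0.272), black spare ≈ (0.574,−0.318), green top ≈ (0.410,−0.165,0.05). The box centre and the red button at 56 mm spacing are consistent with this. I'll move at height with the fingers shut.

play_rows:
  increments:
    - [0, [0.4, -0.2, 0], [0, 0, 0]]
    - [0, [0.67, -0.36, 0], [0, 0, 0]]
    - [0, [0.67, -0.36, 0], [0, 0, 0]]
    - [0, [0.67, -0.36, 0], [0, 0, 0]]
    - [0, [0.67, -0.36, 0], [0, 0, 0]]
    - [0, [0.67, -0.36, 0], [0, 0, 0]]
    - [0, [0.67, -0.36, 0], [0, 0, 0]]
    - [0, [0.67, -0.36, 0], [0, 0, 0]]
    - [0, [0.67, -0.36, 0], [0, 0, 0]]
    - [0, [0.67, -0.36, 0], [0, 0, 0]]
    - [0, [0.4, -0.2, 0], [0, 0, 0]]
    - [0, [0, 0, 0], [0, 0, 0]]

```text
time_s: 1.65
ee_pos: [0.5506, 0.3052, 0.2421]
eef_rot: [-0.437, 0.56, 0.437, 0.552]
force: [-0.5, 0.4, -0.4]
finger_gap: 0.0
```

play_rows:
  increments:
    - [0, [0.6, -0.3, 0], [0, 0, 0]]
    - [0, [0.45, -0.24, 0], [0, 0, 0]]
    - [0, [0, 0, 0], [0, 0, 0]]
    - [0, [0, 0, 0], [0, 0, 0]]

```text
time_s: 2.15
ee_pos: [0.6112, 0.2751, 0.2407]
eef_rot: [-0.437, 0.56, 0.44, 0.549]
force: [-0.0, 0.1, -0.4]
finger_gap: -0.0001
```

```bash
python3 - <<'E'
from h import *
from scipy.spatial.transform import Rotation as R
i=vision.camera_info('wrist'); s=readout.sense(); im=vision.snapshot('wrist'); cv2.imwrite('pics/w1.png',im)
print(s['ee_pos'],R.from_quat(s['eef_rot']).as_matrix().round(3).tolist(),s['qpos'].round(3) if hasattr(s['qpos'],'round') else s['qpos'])
print(proj('wrist',[.615,.272,.062],i))
import json; json.dump({k:(v.tolist() if hasattr(v,'tolist') else v) for k,v in i.items()},open('w1.json','w'))
E
```

```text
[0.61117626 0.27511321 0.2406964 ] [[-0.015, -0.973, 0.231], [-0.007, 0.231, 0.973], [-1.0, 0.013, -0.01]] [ 3.390e-01  3.730e-01  1.047e+00 -1.000e-03  1.738e+00 -9.990e-01]
[311.30618238 233.3810689 ]
```

View pics/w1.png

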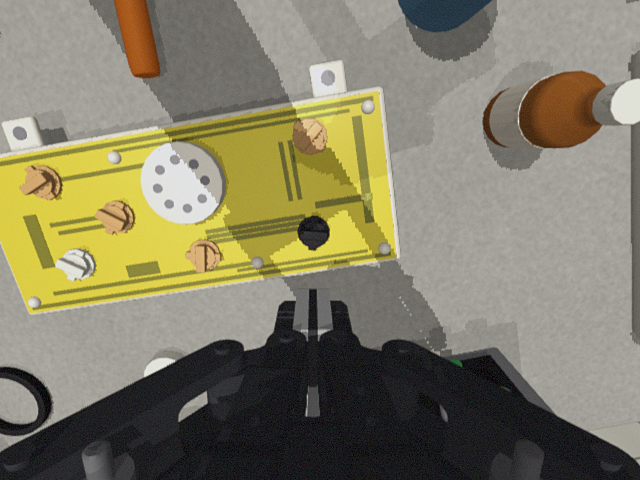

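The wrist view shows the black fitted holder at (313.5,232), within 3 px of the prediction, so I'm lowering onto it.

play_rows:
  increments:
    - [0, [0.03, -0.03, -0.3], [0, 0, 0]]
    - [0, [0.03, -0.03, -0.5], [0, 0, 0]]
    - [0, [0.03, -0.03, -0.5], [0, 0, 0]]
    - [0, [0, 0, -0.4], [0, 0, 0]]
    - [0, [0, 0, -0.2], [0, 0, 0]]
    - [0, [0, 0, 0], [0, 0, 0]]
    - [0, [0, 0, 0], [0, 0, 0]]

```text
time_s: 3.08
ee_pos: [0.6109, 0.2726, 0.1203]
eef_rot: [-0.438, 0.559, 0.442, 0.547]
force: [0.3, -0.5, 1.1]
finger_gap: 0.0001
```

play_rows:
  increments:
    - [0, [0.08, 0, -0.1], [0, 0, 0]]
    - [0, [0, 0, 0], [0, 0, 0]]
    - [0, [0, 0, 0], [0, 0, 0]]
    - [0, [0, 0, 0], [0, 0, 0]]

```text
time_s: 3.58
ee_pos: [0.6178, 0.2731, 0.1172]
eef_rot: [-0.439, 0.558, 0.441, 0.549]
force: [-0.1, 0.3, 0.9]
finger_gap: 0.0004
```

```bash
python3 - <<'E'
from h import *
cv2.imwrite('pics/w2.png',vision.snapshot('wrist')); cv2.imwrite('pics/s2.png',vision.snapshot('side'))
print(readout.sense()['ee_pos'])
E
```

```text
[0.61769813 0.27314942 0.1172051 ]
```

View pics/s2.png

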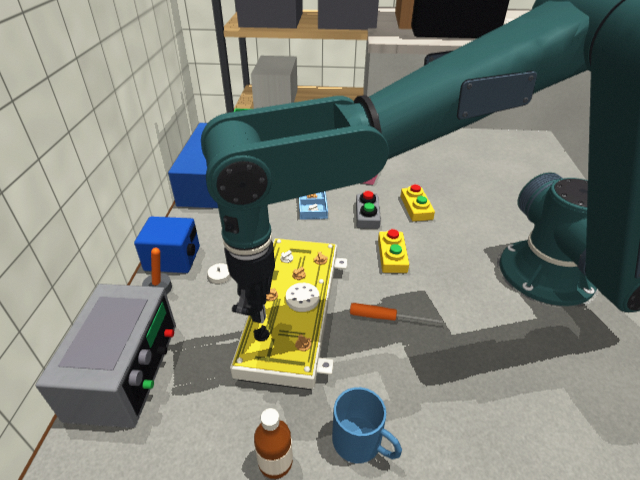

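View pics/w2.png

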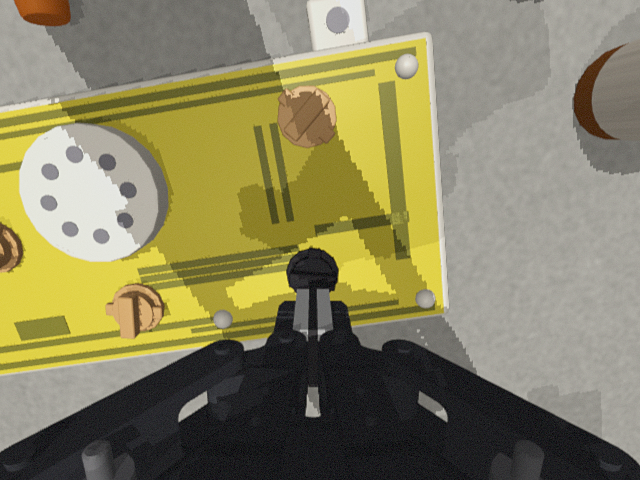

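The fingertips hover just over the black holder (wrist view, holder at about (312,272)), with about 28 mm of clearance. I'll check the lateral offset, then hold slightly lower.

```bash
python3 - <<'E'
from h import *
print(px2z('wrist',312,272,.062), readout.sense()['ee_pos'])
E
```

```text
[0.61263052 0.27429057 0.062     ] [0.61769813 0.27314942 0.1172051 ]
```

play_rows:
  increments:
    - [0, [-0.03, 0, -0.1], [0, 0, 0]]
    - [0, [0, 0, 0], [0, 0, 0]]
    - [0, [0, 0, 0], [0, 0, 0]]
    - [0, [0, 0, 0], [0, 0, 0]]
    - [0, [0, 0, 0.01], [0, 0, 0]]
    - [0, [0, 0, 0], [0, 0, 0]]
    - [0, [0, 0, 0.01], [0, 0, 0]]
    - [0, [0, 0, 0], [0, 0, 0]]
    - [0, [0, 0, 0.01], [0, 0, 0]]
    - [0, [0, 0, 0], [0, 0, 0]]
    - [0, [0, 0, 0.01], [0, 0, 0]]
    - [0, [0, 0, 0], [0, 0, 0]]
    - [0, [0, 0, 0.01], [0, 0, 0]]
    - [0, [0, 0, 0], [0, 0, 0]]
    - [0, [0, 0, 0], [0, 0, 0]]
    - [0, [0, 0, 0], [0, 0, 0]]
    - [0, [0, 0, 0], [0, 0, 0]]
    - [0, [0, 0, 0], [0, 0, 0]]

```text
time_s: 5.92
ee_pos: [0.6157, 0.2731, 0.114]
eef_rot: [-0.439, 0.558, 0.441, 0.549]
force: [0.9, -0.4, -0.6]
finger_gap: 0.0001
```

play_rows:
  increments:
    - [0, [0, 0, 0.4], [0, 0, 0]]
    - [0, [0, 0, 0.7], [0, 0, 0]]
    - [0, [0, 0, 0.7], [0, 0, 0]]
    - [0, [0, 0, 0.4], [0, 0, 0]]
    - [0, [0, -0.4, 0.1], [0, 0, 0]]
    - [0, [-0.06, -0.8, 0.02], [0, 0, 0]]
    - [0, [-0.06, -0.8, 0.02], [0, 0, 0]]
    - [0, [-0.06, -0.8, 0.02], [0, 0, 0]]
    - [0, [-0.06, -0.8, 0.02], [0, 0, 0]]
    - [0, [-0.06, -0.8, 0.02], [0, 0, 0]]
    - [0, [-0.06, -0.8, 0.02], [0, 0, 0]]
    - [0, [-0.06, -0.8, 0.02], [0, 0, 0]]
    - [0, [-0.06, -0.8, 0.02], [0, 0, 0]]
    - [0, [-0.06, -0.8, 0.02], [0, 0, 0]]
    - [0, [-0.06, -0.8, 0.02], [0, 0, 0]]
    - [0, [-0.06, -0.8, 0.02], [0, 0, 0]]
    - [0, [0, -0.3, 0], [0, 0, 0]]
    - [0, [0, 0, 0], [0, 0, 0]]
    - [0, [0, 0, 0], [0, 0, 0]]

```text
time_s: 8.3
ee_pos: [0.5549, -0.3306, 0.2479]
eef_rot: [-0.428, 0.569, 0.445, 0.542]
force: [-0.0, 0.7, 0.3]
finger_gap: -0.0003
```

```bash
python3 - <<'E'
from h import *
from scipy.spatial.transform import Rotation as R
i=vision.camera_info('wrist'); s=readout.sense(); im=vision.snapshot('wrist'); cv2.imwrite('pics/w3.png',im)
print(s['ee_pos'],R.from_quat(s['eef_rot']).as_matrix()[:,0].round(3))
print(proj('wrist',[.574,-.318,.012],i)); np.savez('w3.npz',**i)
E
```

```text
[ 0.55492849 -0.3305617   0.24789039] [-0.045 -0.005 -0.999]
[331.76272539 237.28137325]
```

View pics/w3.png

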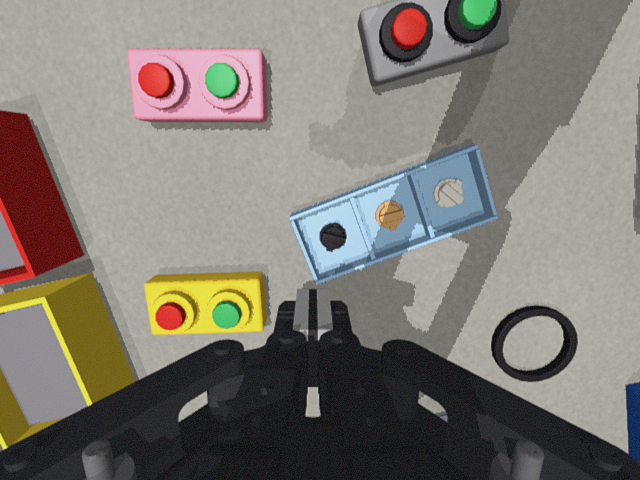

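The black spare is at (333,236), within 2 px of the prediction. I'll correct the lateral offset and the small tilt, then descend.

play_rows:
  increments:
    - [0, [0.15, 0.1, 0], [0, -0.2, 0]]
    - [0, [0.15, 0.11, 0], [0, -0.23, 0]]
    - [0, [0, 0, -0.4], [0, 0, 0]]
    - [0, [0, 0, -0.6], [0, 0, 0]]
    - [0, [0, 0, -0.6], [0, 0, 0]]
    - [0, [0, 0, -0.5], [0, 0, 0]]
    - [0, [0, 0, -0.3], [0, 0, 0]]
    - [0, [0, 0, 0], [0, 0, 0]]
    - [0, [0, 0, 0], [0, 0, 0]]

```text
time_s: 9.48
ee_pos: [0.5811, -0.3068, 0.1063]
eef_rot: [-0.447, 0.55, 0.434, 0.556]
force: [-0.1, -0.1, 0.4]
finger_gap: -0.0
```

play_rows:
  increments:
    - [0, [-0.12, -0.18, -0.1], [0, 0, 0]]
    - [0, [0, 0, -0.2], [0, 0, 0]]
    - [0, [0, 0, -0.15], [0, 0, 0]]
    - [0, [0, 0, 0], [0, 0, 0]]
    - [0, [0, 0, 0], [0, 0, 0]]

```text
time_s: 10.1
ee_pos: [0.5744, -0.3198, 0.0806]
eef_rot: [-0.449, 0.549, 0.432, 0.557]
force: [0.4, 0.8, -0.5]
finger_gap: -0.0002
```

```bash
python3 - <<'E'
from h import *
from scipy.spatial.transform import Rotation as R
i=vision.camera_info('wrist'); s=readout.sense(); im=vision.snapshot('wrist'); cv2.imwrite('pics/w4.png',im)
print(s['ee_pos'],R.from_quat(s['eef_rot']).as_matrix()[:,0].round(3))
print(proj('wrist',[.574,-.318,.012],i))
E
```

```text
[ 0.57443958 -0.31976746  0.08061924] [ 0.023 -0.012 -1.   ]
[314.97913346 267.08322165]
```

View pics/w4.png

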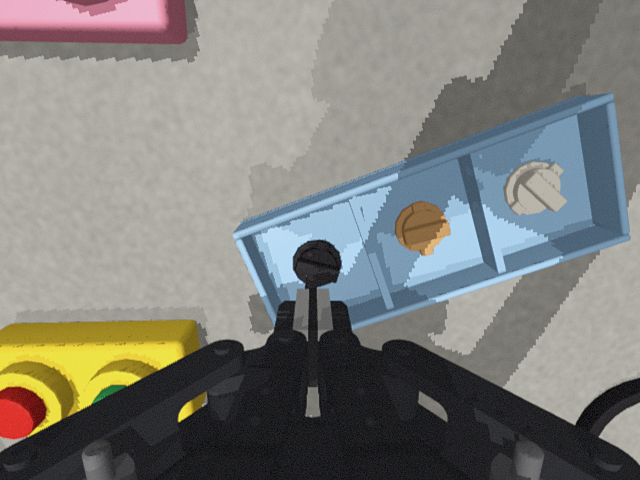

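The black spare sits right under the fingertips at about (318,262). I'll lower by another 1 cm and hold.

play_rows:
  increments:
    - [0, [0, 0.02, -0.1], [0, 0, 0]]
    - [0, [0, 0, -0.06], [0, 0, 0]]
    - [0, [0, 0, 0], [0, 0, 0]]
    - [0, [0, 0, 0], [0, 0, 0]]
    - [0, [0, 0, 0.01], [0, 0, 0]]
    - [0, [0, 0, 0], [0, 0, 0]]
    - [0, [0, 0, 0.01], [0, 0, 0]]
    - [0, [0, 0, 0], [0, 0, 0]]
    - [0, [0, 0, 0.01], [0, 0, 0]]
    - [0, [0, 0, 0], [0, 0, 0]]
    - [0, [0, 0, 0.01], [0, 0, 0]]
    - [0, [0, 0, 0], [0, 0, 0]]
    - [0, [0, 0, 0.01], [0, 0, 0]]
    - [0, [0, 0, 0], [0, 0, 0]]
    - [0, [0, 0, 0], [0, 0, 0]]
    - [0, [0, 0, 0], [0, 0, 0]]
    - [0, [0, 0, 0], [0, 0, 0]]
    - [0, [0, 0, 0], [0, 0, 0]]
    - [0, [0, 0, 0], [0, 0, 0]]

```text
time_s: 12.52
ee_pos: [0.575, -0.3184, 0.0744]
eef_rot: [-0.449, 0.549, 0.432, 0.557]
force: [0.5, 0.5, 0.0]
finger_gap: 0.0002
```

play_rows:
  increments:
    - [0, [0, 0, 0.4], [0, 0, 0]]
    - [0, [0, 0, 0.6], [0, 0, 0]]
    - [0, [0, 0, 0.6], [0, 0, 0]]
    - [0, [0, 0, 0.4], [0, 0, 0]]
    - [0, [-0.3, 0.28, 0.1], [0, 0.1, 0]]
    - [0, [-0.5, 0.46, 0], [0, 0.1, 0]]
    - [0, [-0.5, 0.46, 0], [0, 0.1, 0]]
    - [0, [-0.5, 0.46, 0], [0, 0, 0]]
    - [0, [-0.5, 0.46, 0], [0, 0, 0]]
    - [0, [-0.3, 0.3, 0], [0, 0, 0]]
    - [0, [0, 0, 0], [0, 0, 0]]
    - [0, [0, 0, 0], [0, 0, 0]]

```text
time_s: 14.02
ee_pos: [0.4139, -0.1693, 0.2046]
eef_rot: [-0.443, 0.558, 0.437, 0.549]
force: [-0.2, 0.2, -0.4]
finger_gap: 0.0003
```

```bash
python3 - <<'E'
from h import *
from scipy.spatial.transform import Rotation as R
i=vision.camera_info('wrist'); s=readout.sense(); im=vision.snapshot('wrist'); cv2.imwrite('pics/w5.png',im)
print(s['ee_pos'],R.from_quat(s['eef_rot']).as_matrix()[:,0].round(3))
print(proj('wrist',[.410,-.165,.048],i)); np.savez('w5.npz',**i)
E
```

```text
[ 0.41393054 -0.16934488  0.20458085] [-0.004 -0.014 -1.   ]
[318.84142412 226.64245467]
```

View pics/w5.png

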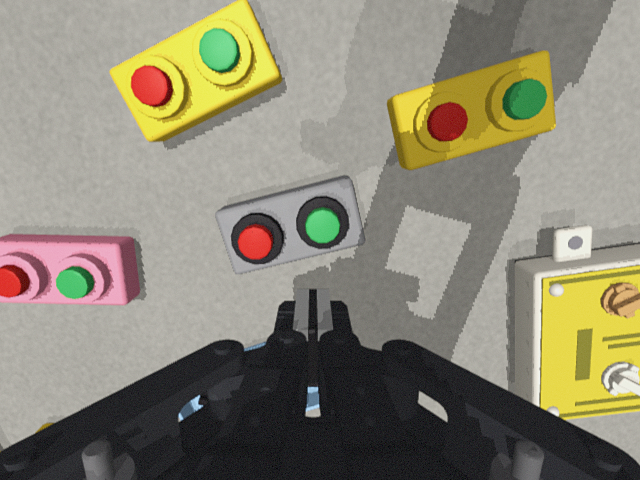

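```bash
python3 - <<'E'
from h import *
i=dict(np.load('w5.npz'))
for z in (.044,.048,.052): print(px2z('wrist',323.5,225,z,i), px2z('wrist',256,241.5,z,i))
E
```

```text
[ 0.41043887 -0.16125701  0.044     ] [ 0.41183292 -0.21794921  0.044     ]
[ 0.40950624 -0.16111011  0.048     ] [ 0.41088059 -0.21700119  0.048     ]
[ 0.40857361 -0.16096321  0.052     ] [ 0.40992826 -0.21605317  0.052     ]
```

play_rows:
  increments:
    - [0, [-0.04, 0.05, -0.3], [0, 0, 0]]
    - [0, [0, 0.02, -0.5], [0, 0, 0]]
    - [0, [0, 0, -0.5], [0, 0, 0]]
    - [0, [0, 0, -0.3], [0, 0, 0]]
    - [0, [0, 0, 0], [0, 0, 0]]
    - [0, [0, 0, 0], [0, 0, 0]]

```text
time_s: 14.82
ee_pos: [0.4109, -0.1658, 0.0996]
eef_rot: [-0.44, 0.559, 0.439, 0.548]
force: [0.3, 0.8, 0.7]
finger_gap: 0.0
```

The red–green spacing comes out at 56 mm at z = 0.048, which fixes the height. Green is at about (0.410,−0.163,0.048), so I'm approaching slowly.

play_rows:
  increments:
    - [0, [0, 0.05, -0.2], [0, 0, 0]]
    - [0, [0, 0, -0.2], [0, 0, 0]]
    - [0, [0, 0, 0], [0, 0, 0]]
    - [0, [0, 0, 0], [0, 0, 0]]

```text
time_s: 15.32
ee_pos: [0.412, -0.1631, 0.0754]
eef_rot: [-0.441, 0.559, 0.438, 0.549]
force: [-0.1, -0.3, -0.5]
finger_gap: 0.0004
```

```bash
python3 - <<'E'
from h import *
cv2.imwrite('pics/s6.png',cv2.resize(vision.snapshot('side')[130:260,270:450],None,fx=4,fy=4)); cv2.imwrite('pics/w6.png',vision.snapshot('wrist'))
s=readout.sense();print(s['ee_pos'],s['force'])
E
```

```text
[ 0.41195048 -0.16312006  0.07547608] [ 0.42179248 -0.19507029 -0.61228417]
```

View pics/s6.png

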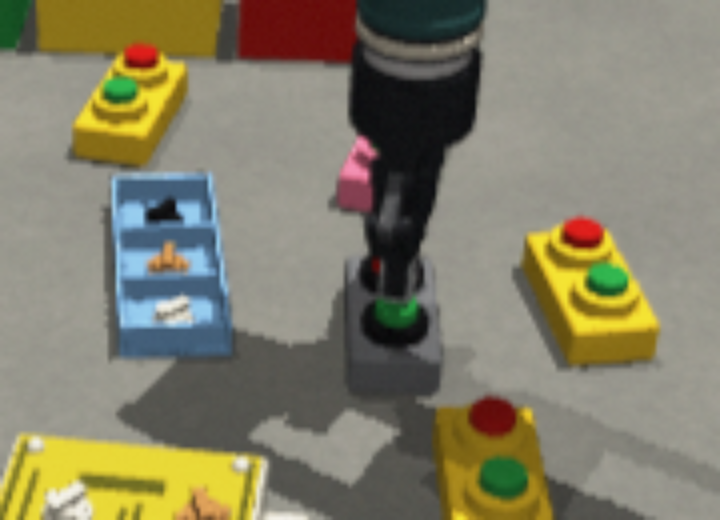

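View pics/w6.png

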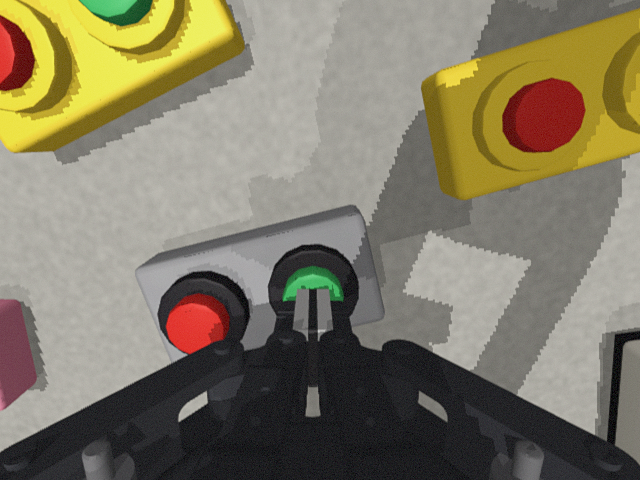

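The fingertips are centred on the green cap in both views, with the red button well clear. Pressing in small steps.

play_rows:
  increments:
    - [0, [0, 0, -0.1], [0, 0, 0]]
    - [0, [0, 0, -0.08], [0, 0, 0]]
    - [0, [0, 0, -0.06], [0, 0, 0]]

```text
time_s: 15.8
ee_pos: [0.4129, -0.1636, 0.0646]
eef_rot: [-0.442, 0.558, 0.437, 0.549]
force: [-10.5, 5.3, 28.8]
finger_gap: -0.0002
```

play_rows:
  increments:
    - [0, [0, 0, 0], [0, 0, 0]]

```text
time_s: 15.92
ee_pos: [0.4129, -0.1636, 0.0657]
eef_rot: [-0.442, 0.558, 0.437, 0.549]
force: [-1.5, 0.6, 3.6]
finger_gap: -0.0001
```

```bash
python3 - <<'E'
from h import *
s=readout.sense();print(s['ee_pos'],s['force'])
cv2.imwrite('pics/s7.png',cv2.resize(vision.snapshot('side')[170:240,320:420],None,fx=7,fy=7)); cv2.imwrite('pics/w7.png',vision.snapshot('wrist')[200:400,130:430].repeat(2,0).repeat(2,1))
s=readout.sense();print(s['ee_pos'],s['force'])
E
```

```text
[ 0.41289324 -0.16362148  0.06574231] [-1.48134586  0.57439637  3.57296749]
[ 0.41291959 -0.16361051  0.06537062] [-1.5140363   0.88915018  4.51580129]
```

View pics/s7.png

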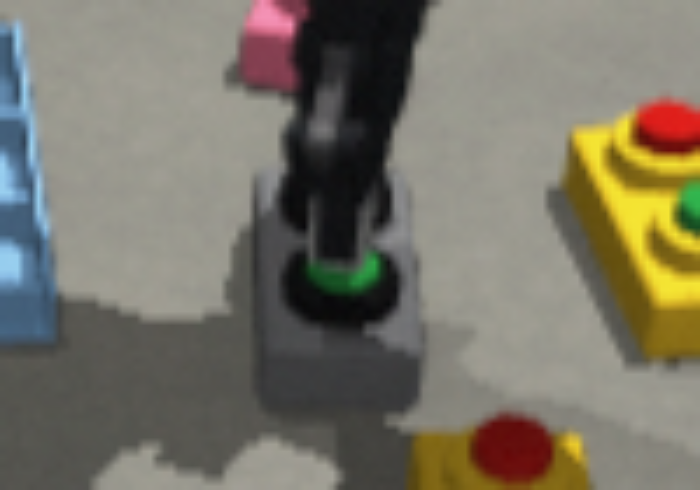

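View pics/w7.png

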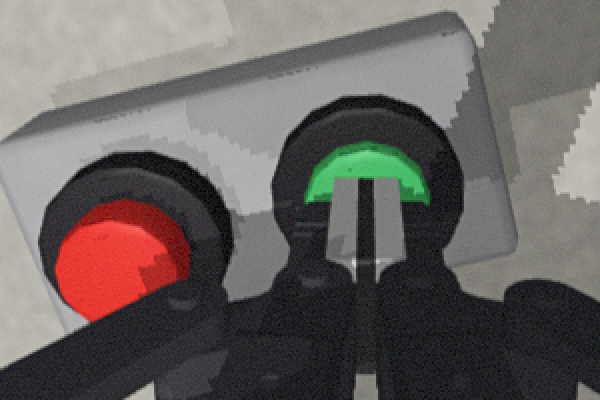

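The force read 28.8 N at the bottom and 4.5 N now, which fits the hard stop followed by spring force. I'll press gently onto the stop again so that it is held beyond doubt.

play_rows:
  increments:
    - [0, [0, 0, -0.03], [0, 0, 0]]
    - [0, [0, 0, -0.03], [0, 0, 0]]
    - [0, [0, 0, -0.03], [0, 0, 0]]

```text
time_s: 16.4
ee_pos: [0.413, -0.1636, 0.0648]
eef_rot: [-0.442, 0.558, 0.438, 0.549]
force: [-5.7, 3.5, 14.3]
finger_gap: -0.0002
```

There's a steady 14 N with no further travel, so the button is on its stop. Drawing clear.

play_rows:
  increments:
    - [0, [0, 0, 0.2], [0, 0, 0]]
    - [0, [0, 0, 0.4], [0, 0, 0]]
    - [0, [0, 0, 0.6], [0, 0, 0]]
    - [0, [0, 0, 0.6], [0, 0, 0]]
    - [0, [0, 0, 0.4], [0, 0, 0]]
    - [0, [-0.3, 0.3, 0.2], [0, 0, 0]]
    - [0, [-0.4, 0.4, 0.1], [0, 0, 0]]
    - [0, [-0.3, 0.3, 0], [0, 0, 0]]
    - [0, [0, 0, 0], [0, 0, 0]]
    - [0, [0, 0, 0], [0, 0, 0]]

```text
time_s: 17.65
ee_pos: [0.3514, -0.1026, 0.2167]
eef_rot: [-0.442, 0.559, 0.437, 0.549]
force: [-0.1, -0.8, -0.4]
finger_gap: -0.0002
```

```bash
python3 - <<'E'
from h import *
cv2.imwrite('pics/s8.png',vision.snapshot('side')); cv2.imwrite('pics/w8.png',vision.snapshot('wrist'))
s=readout.sense();print(s['time_s'],s['ee_pos'],s['force'],np.abs(s['joint_velocities']).max())
E
```

```text
17.75 [ 0.35143786 -0.10271623  0.21651724] [-1.16036762  0.09426762  0.33089031] 0.006921209709577491
```

View pics/s8.png

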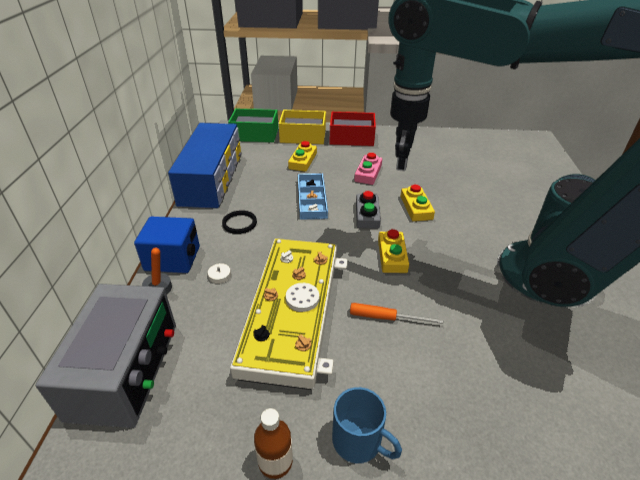

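View pics/w8.png

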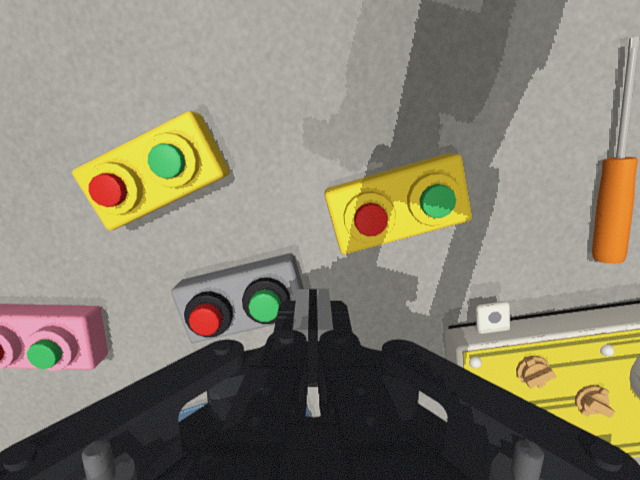

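The side view matches the first one: all the objects are in the same places, the green button has sprung back and the arm is clear of everything. Handing the job in.

```bash
python3 -c "
from cell import finish_job; print(finish_job())"
```

```text
the job is handed in; nothing more can be done
None
```

I pointed at both black holders, pressed the green button fully down and released it, and handed the job in at about 18 s of the 54 s allowed. No verdict was reported.

| Step | Grasp point (m) | What I saw |
|---|---|---|
| Fitted black holder | (0.616, 0.273, 0.114) | Held over 2 s, about 3 mm sideways of its measured centre, fingertips about 25 mm above its top |
| Black spare in the tray | (0.575, −0.318, 0.074) | Held over 2 s, within about 3 mm of its centre, fingertips about 35 mm above its top |
| Green button | (0.413, −0.164, 0.065) | 29 N peak on the first push, then about 14 N with no further travel, so it was on its stop |

- **Over the spare:** I stayed a little higher than "a couple of centimetres" to keep clear of the tray walls. That is still inside the judged height.
- **Final checks:** in the last side and wrist pictures the green button looks sprung back and the red one looks out. By eye, the spares and loose things are where they were in the first picture. The arm is clear at (0.351, −0.103, 0.217), with only sensor noise on the force reading.
- **What disagreed:** the cameras differed by up to about 7 mm on the fitted holder and 5 mm on the spare. They differed by about 4 mm on the green button. The close wrist views settled each position before I acted.
- **Not directly measured:** the button travel isn't in the robot's readings, so "fully down" and "sprung back" rest on the forces and the pictures.

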